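# Seat a dowel pin with the guarded hand press

## Task

Seat the dowel pin in the brass block with the small hand press, using only the fingertips; nothing is to be picked up. Push the shuttle's upright front plate until the shuttle is fully home under the punch; then reach down through the window in the guard without touching the guard, press the lever's paddle all the way down and hold it there for a good second. Let the lever rise again and withdraw, leaving the shuttle home, the block in its nest and the loose things around the press where they stand.

Things in the scene. Friction and masses are not known exactly. Their poses are not given: they have to be found in the camera images.
- press: Hand press bolted to the bench, dark steel base 12 mm thick: 160 mm wide under the guard, with an 84 mm wide tongue reaching 169 mm towards the robot. Origin on the bench directly under the centre of the resting paddle. Its x axis points away from the robot along the shuttle's travel, y to the left across the press, z up. The pose changes from start to start.
- guard: Grey guard over the press, fixed to it and with the same origin and axes: a sheet-metal top 4 mm thick (upper face 116 mm above the bench) on four posts with fence bars at the sides, from x = -57 to +130 mm, y = -82 to +82 mm; the front is open below the top so the shuttle can pass. Must not be touched.
- window (a point): Centre of the rectangular window in the guard's top, 117 mm above the bench at the top of its dark round rim. Clear opening inside the rim 84 mm along the press's x and 72 mm along its y. The only way to the paddle from above; an open gripper does not fit through it.
- paddle (a point): Centre of the upper face of the lever's black ribbed paddle, 44 mm (x) by 46 mm (y), below the window. At rest the face is level, 103 mm above the bench, 14 mm below the window's rim. Pressed fully it is 22 mm lower, tilted 0.19 rad and about 6 mm nearer the shuttle's front plate.
- lever (a joint): Lever angle in rad: 0 = up at rest, 0.19 = all the way down at its stop. The hinge lies at x = +115 mm in the press, 68 mm above the bench. A spring lifts the lever: about 4 N on the paddle to start it, 8 N near the bottom, and about 2.5 N more while it drives the pin.
- shuttle (a joint): Shuttle position in m along the press's x: 0 = out (start), 0.040 = fully home at its stop. It slides freely with about 1.5 N of friction and stays where it is left.
- push_plate (a point): Centre of the front (robot-side) face of the shuttle's upright push plate: 60 mm wide, 8 mm thick, from about 13 to 75 mm above the bench (this point 50 mm), and moving with the shuttle. It stands 160 mm in front of the press's origin when out, 120 mm when home. Space in front of it is clear.
- block: Loose brass block 40 x 40 x 30 mm lying in the shuttle's nest (rim 8 mm high, 1.5 mm of play). Origin at the centre of its underside, 20 mm above the bench; z up.
- pin (a joint): How far in m the steel dowel pin (10 mm thick) has been pressed into the block: 0 = stands 8 mm proud; starts between 0 and 0.002. A full lever stroke brings it to about 0.007 (1 mm proud). It stays where it is pushed (friction 5 N).
- pot: Small clear pot with a blue lid, 52 mm wide, 50 mm high, loose beside the shuttle, on its left. Origin at the centre of its underside.
- loupe: Black eye loupe standing on its rim, 35 mm wide, 27 mm high, loose, right of the shuttle. Origin at the centre of its underside.
- vial: Sample vial with a red cap, about 20 mm thick, 45 mm high, standing loose to the right of the guard. Origin at the centre of its underside.
- tweezers: Steel tweezers 122 mm long, lying loose near the bench's front edge on the right. Origin at the centre of the underside.
- screwdriver: Precision screwdriver 95 mm long, lying loose near the bench's front edge on the left. Origin at the centre of the underside.

How it is judged:
On the way, in this order (a step that is already met when the one before it is completed fails the run):
1. the shuttle is pushed fully home (to within 3 mm of its stop) (value of joint shuttle above 0.037 m), for 0.2 s.
2. with the shuttle home, the lever is held all the way down (over 0.165 rad of 0.19) for 0.8 s (value of joint lever above 0.165 rad and value of joint shuttle above 0.037 m), for 0.8 s.
At the end, for the whole second after the job is handed in: The pin is pressed in to at most 3 mm proud (joint over 0.005), the shuttle is within 3 mm of its home stop, the lever is back up (under 0.03 rad) and the block lies level and at rest in its nest (value of joint pin above 0.005 m and value of joint shuttle above 0.037 m and value of joint lever below 0.03 rad and height (world z) of block below 0.024 m and angle between block's own z axis and vertical below 0.08 rad and linear speed of block below 0.02 m/s); the robot touches nothing.
It fails at once if the robot touches the guard (contact force between guard and the fingers above 0.5 N or contact force between guard and the arm above 0.5 N).
It fails at once if the lever is pressed before the shuttle is home (value of joint lever above 0.05 rad and value of joint shuttle below 0.034 m).
It fails at once if the block is lifted out of its nest (height (world z) of block above 0.03 m).
It fails at once if the pot, loupe, vial, tweezers or screwdriver is moved or lifted by more than 15 mm (distance of any of pot, loupe, vial, tweezers, screwdriver from where it was at the start of the episode above 0.015 m).
It also fails if it takes over 61 s, if anything falls off the work surface, if the arm or the gripper's body presses on something with over 40 N, if the wrist force passes 120 N, or if a joint passes its speed limit or range.

## Robot

A 7-joint arm with a two-finger parallel gripper is mounted at the origin on a cart in front of the work surface, level with it; the furniture and walls round the work are solid. World frame = base frame: x ahead of the robot, y to its left, z up, the work surface at z = 0. Lengths are in m, angles in rad, forces in N, time in s.
With the tool pointing down it reaches from about 0.425 to 0.875 m from the base axis. Payload 4.7 kg.
Tool frame: the origin (TCP) lies midway between the tips of the shut fingers; the grasp point (between the pads) lies 19 mm behind it (arm.grasp_offset is the distance from the TCP to the grasp point, in m); z points along the fingers, y is the line along which they close (so a half turn about z gives the same grasp; the last joint's range is limited). The gripper opens to 87 mm and grips with 3 to 60 N. Pads are 19 mm wide; open, the fingers measure 117 mm over their backs; the gripper's body (75 mm by 190 mm) begins 51 mm behind the grasp point.
Start: joints at [1.323, 0.321, -0.07, 1.45, 0.023, 1.371, -0.057], TCP at [0.168, -0.628, 0.223] pointing down, gripper open.
Joint ranges: [-2.86, 2.86], [-0.3, 2.09], [-1.38, 1.24], [0.06, 2.45], [-1.56, 4.7], [0.09, 2.05], [-2.69, 2.69]. Speed limits (rad/s): [2.57, 2.57, 3.14, 3.14, 3.14, 3.14, 3.14].

## Interface

Orientations are given as a unit quaternion [w, x, y, z].
In Python, from station import arm gives the robot as it stands. Calls block until the motion is done:
- arm.move_to(position, orientation): joint-space move of the TCP to a pose.
- arm.move_l(position, frame=None, vel=0.15, force_limit=None): straight line of the TCP; frame=None keeps the orientation; vel is the mean speed in m/s. With force_limit (N) it stops when the force on the tool has changed by that much, and returns True; else False.
- arm.move_joints(angles): joint-space move.
- arm.command_gripper(opening): opening from 0.0 (shut) to 1.0 (fully open); the grip force is fixed at half the most; returns when the fingers have stopped.
- arm.sleep(seconds).
- arm.solve_ik(position, orientation): joint angles nearest the present ones, or None.
- arm.observe(): the state.
- arm.snapshot(name): name is "scene" or "top" or "wrist"; returns (picture, depth): 400x640x3 uint8, red, green, blue; 400x640 float32, m along the optical axis (not along the pixel's ray), 0 where there is no reading.
- arm.get_calibration(name): a dict with "vfov" (degrees; the focal length in pixels is half the picture's height over the tangent of half this angle, whatever the lens; pixels are square), "cx", "cy" (the principal point, pixels), "rvec" (rotation vector, rad) and "tvec" (3), from world to camera coordinates, as OpenCV has them. Camera axes: x right, y down, z forward; pixel columns grow to the right and rows downward; lengths in m; the calibration is good to about 2 mm. A picture is of the moment at which its call begins: read the wrist's pose just before it. get_calibration takes no time and is no camera call; for the wrist camera it gives the pose at the moment of the call.
A pose or a line that the arm cannot do raises arm.PlanningError and nothing moves.
- arm.close_job(): hands the job in, once; it reports no verdict.
The state is a dict: "time": time; "joints": joint angles; "joint_vel": joint speeds; "effort": joint torques, N m; "tool_pos": TCP position; "orientation": TCP orientation; "wrist_force": force on the tool from outside, world axes, zero at the start; "torque": the same for the moment, N m; "gripper_width": opening from 0.0 (shut) to 1.0 (fully open).
Only numpy, scipy, OpenCV 4.12 (cv2) and the standard library are available. Lean on these libraries where they do the work, as an engineer would, in place of code of your own. Each camera call takes 0.05 s, during which the arm holds its last target. There are 200 camera calls.

## Working session

There is one attempt and no reset: what is moved stays moved. The work goes in short steps, each a Python script; the robot and the scene stay as the last script left them, time stands still between calls to the robot, and variables do not carry over. Pictures are saved under pics/ and viewed, on a budget of 10 in all, crops included, one or two more only if the job needs it, and the job is handed in when it is done.

```bash
mkdir -p pics; cat > h.py <<'E'
import numpy as np, cv2
from station import arm
def cal(n):
    c=arm.get_calibration(n); f=200/np.tan(np.radians(c['vfov'])/2)
    R=cv2.Rodrigues(np.array(c['rvec'],float))[0]; t=np.array(c['tvec'],float).ravel()
    return f,c['cx'],c['cy'],R,t
def cloud(n,save=None):
    k=cal(n); p,d=arm.snapshot(n)
    if save: cv2.imwrite('pics/'+save,p[:,:,::-1])
    f,cx,cy,R,t=k; v,u=np.mgrid[:400,:640]
    P=np.stack([(u-cx)/f*d,(v-cy)/f*d,d],-1)
    W=(P-t)@R; W[d==0]=np.nan
    return p,W,k
def ray(k,u,v,z):
    f,cx,cy,R,t=k; o=-R.T@t; r=R.T@np.array([(u-cx)/f,(v-cy)/f,1]); return o+r*(z-o[2])/r[2]
def proj(k,X):
    f,cx,cy,R,t=k; q=R@np.array(X)+t; return q[:2]/q[2]*f+[cx,cy]
E
python3 - <<'E'
from h import *
for n in('scene','top'):
    p,W,k=cloud(n,n+'0.png'); np.savez('pics/'+n+'0.npz',p=p,W=W)
    print(n,-k[3].T@k[4],k[0])
print(arm.observe())
E
```

```text
scene [ 0.06097324 -0.53884831  0.91738905] 459.88047873005604
top [0.47929647 0.02952754 1.39896237] 495.28923524899113
{'time': 0.1, 'joints': array([ 1.32308606,  0.32174234, -0.07005181,  1.45158674,  0.02259386,
        1.37081676, -0.05692321]), 'joint_vel': array([-0.00027001, -0.00181002, -0.00068683, -0.00078611,  0.00038346,
       -0.00068107,  0.00134434]), 'effort': array([-4.32763554e-04, -4.92569089e+01, -4.05860329e-01, -3.13399172e+01,
       -6.40833378e-02,  3.94726137e-02,  8.80627249e-05]), 'tool_pos': array([ 0.16803971, -0.62736723,  0.22155794]), 'orientation': array([-8.68015284e-04,  9.91445530e-01,  1.30518122e-01, -1.65001079e-04]), 'wrist_force': array([-0.39314031,  0.82402178, -0.30762093]), 'torque': array([-0.01255325, -0.01657029, -0.01946529]), 'gripper_width': 0.9996223370918524}
```

View pics/top0.png

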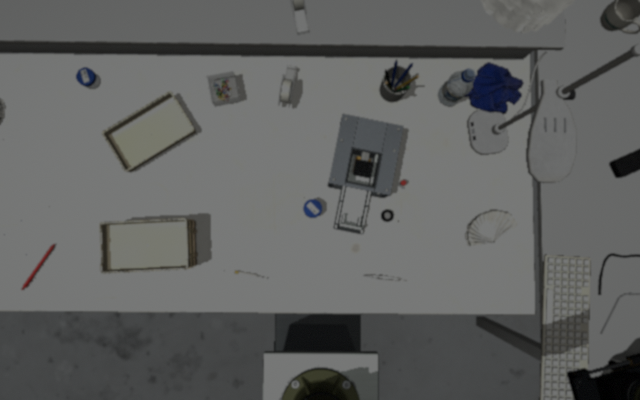

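View pics/scene0.png

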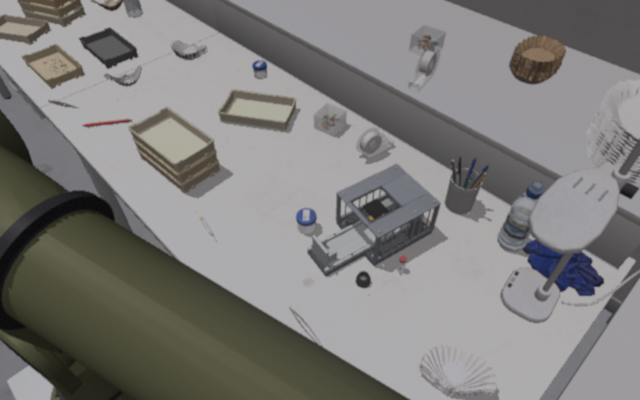

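The top view shows the guard around (368,155) and the push plate near (350,230). The pot is at (313,208), the loupe at (387,215) and the vial at (403,184). Next I'll fit the guard's top from depth.

```bash
python3 - <<'E'
from h import *
D=np.load('pics/top0.npz'); W=D['W']; p=D['p']
r=np.zeros((400,640),bool); r[105:245,300:420]=1
m=r&(W[...,2]>.104)&(W[...,2]<.13)
n,l,s,c=cv2.connectedComponentsWithStats(m.astype(np.uint8)); i=1+s[1:,4].argmax(); m=l==i
print('guard',s[i],np.median(W[m][:,2]))
R=cv2.minAreaRect(W[m][:,:2].astype(np.float32)); print(R,cv2.boxPoints(R))
q=r&(W[...,2]>.06)&(W[...,2]<.1); q[:215]=0
print('plate',q.sum(),np.nanmean(W[q],0),cv2.minAreaRect(W[q][:,:2].astype(np.float32)))
# window rim: dark pixels inside guard bounds
g=p.mean(-1); x,y,w,h=s[i][:4]
big=cv2.resize(p[100:245,295:425],None,fx=5,fy=5,interpolation=cv2.INTER_CUBIC); big=np.clip(big*1.6,0,255).astype(np.uint8)
cv2.imwrite('pics/topcrop.png',big[...,::-1])
E
```

```text
guard [ 329  114   75   81 3552] 0.11614611855217433
((0.6893371939659119, -0.10985012352466583), (0.16433829069137573, 0.18820615112781525), 79.08361053466797) [[ 0.5813761  -0.17271149]
 [ 0.7661766  -0.20835328]
 [ 0.7972983  -0.04698876]
 [ 0.6124978  -0.01134697]]
plate 69 [ 0.50003407 -0.07290705  0.07454927] ((0.500126838684082, -0.07305385172367096), (0.0583021380007267, 0.007683867588639259), 79.17925262451172)
```

View pics/topcrop.png

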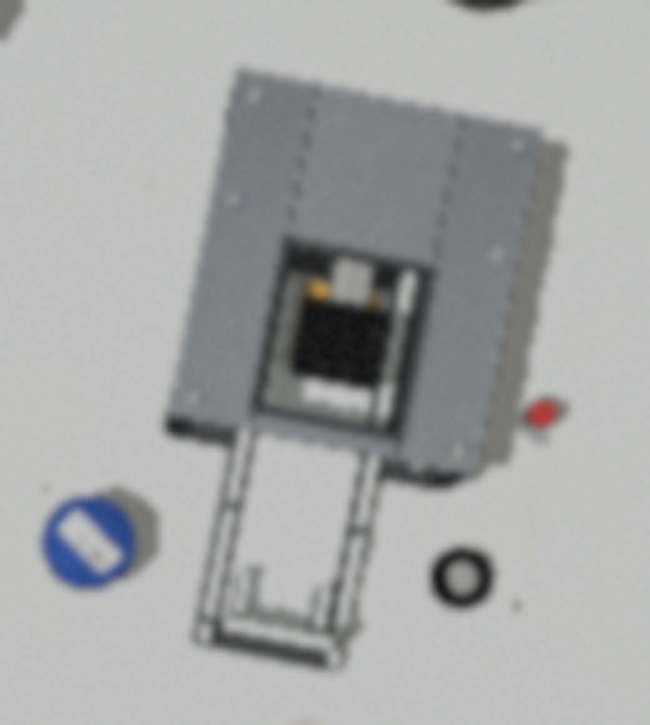

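```bash
cat >> h.py <<'E'
a=np.radians(-10.92); ex=np.array([np.cos(a),np.sin(a),0]); ey=np.array([-np.sin(a),np.cos(a),0])
O=np.array([.6535,-.1030,0]); Q=[0,np.cos(a/2),np.sin(a/2),0]
def P(x,y,z): return O+x*ex+y*ey+np.array([0,0,z])
def inv(w): d=w-O; return np.stack([d@ex,d@ey,d[...,2]],-1)
E
python3 - <<'E'
from h import *
arm.command_gripper(0.0)
arm.move_to(P(-.06,0,.33),Q)
p,W,k=cloud('wrist','w1.png'); np.savez('pics/w1.npz',p=p,W=W)
L=inv(W)
m=(abs(L[...,2]-.116)<.005); print('guard top',np.nanpercentile(L[m],[1,50,99],axis=0) if m.any() else 0)
for n,q in (('plate',[-.156,0,.075]),('paddle',[0,0,.103]),('window',[0,0,.117])): print(n,proj(k,P(*q)))
o=arm.observe();print(o['time'],o['tool_pos'],o['joints'],o['gripper_width'],o['wrist_force'])
E
```

```text
guard top [[-0.05350124 -0.08288147  0.11448858]
 [ 0.05710669 -0.00279598  0.11647998]
 [ 0.11805083  0.07781768  0.11869007]]
plate [312.22779814 230.70097549]
paddle [311.69322202 117.14287237]
window [311.63130577 117.72025106]
4.1333 [ 0.59441824 -0.09293498  0.32970829] [ 0.67306619  0.25199018 -0.6936333   1.38016789  0.16034728  1.56654769
 -1.76886274] 0.008560294853297314 [-0.40402725 -0.93690889 -0.43718947]
```

View pics/w1.png

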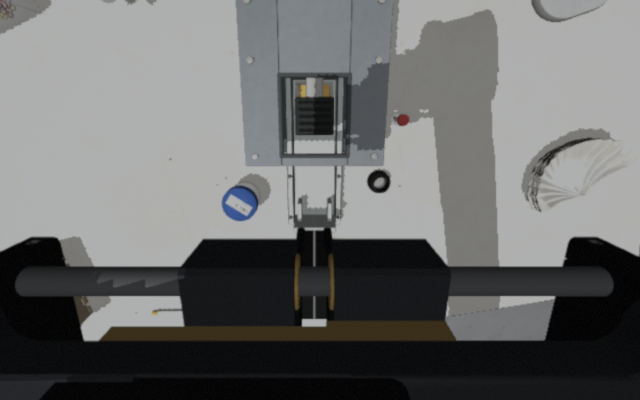

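The wrist view shows the window centred at (315,115), with the paddle at (314,115). That is about 2–3 mm from my prediction of (312,117), well within the margin. Now I'll push the shuttle.

```bash
python3 - <<'E'
from h import *
y=-.0015
arm.move_to(P(-.20,y,.2),Q)
arm.move_l(P(-.20,y,.05),vel=.15)
print('contact',arm.move_l(P(-.155,y,.05),vel=.03,force_limit=1.2),inv(arm.observe()['tool_pos']))
print('stop',arm.move_l(P(-.105,y,.05),vel=.03,force_limit=10)); o=arm.observe(); print(inv(o['tool_pos']),o['wrist_force'])
arm.sleep(.4)
arm.move_l(P(-.19,y,.05),vel=.12)
arm.move_l(P(-.19,y,.2),vel=.15)
p,W,k=cloud('wrist','w2.png'); L=inv(W)
q=(L[...,2]>.068)&(L[...,2]<.085)&(abs(L[...,1])<.035)&(L[...,0]<-.08)&(L[...,0]>-.17)
print('plate',q.sum(),np.percentile(L[q],[2,50,98],axis=0))
p,W,k=cloud('top','t2.png'); L=inv(W)
q=(L[...,2]>.068)&(L[...,2]<.085)&(abs(L[...,1])<.035)&(L[...,0]<-.08)&(L[...,0]>-.17)
print('plate top',q.sum(),np.percentile(L[q],[2,50,98],axis=0) if q.any() else 0, arm.observe()['time'])
E
```

```text
contact True [-0.17023486 -0.00148265  0.04961095]
stop True
[-0.13122446 -0.00156082  0.04896899] [-1.01508979 -0.25825135 -0.44362713]
plate 680 [[-0.1180946  -0.03067349  0.07331786]
 [-0.11473372 -0.00250411  0.07514939]
 [-0.11065908  0.02566603  0.07684916]]
plate top 49 [[-0.11996915 -0.02762881  0.070646  ]
 [-0.11527534  0.00188044  0.07505489]
 [-0.11257825  0.0292434   0.08177805]] 10.675
```

View pics/w2.png

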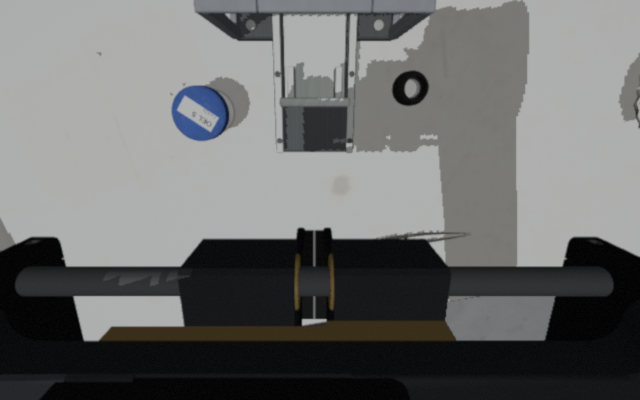

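The wrist view shows the plate at (316,102), home: its centre is at −115 mm against an expected −116 mm. The pot and loupe look untouched. I'll give it one firm re-push for margin, then press the lever, stepping down until the stop is firmly loaded.

```bash
python3 - <<'E'
from h import *
y=-.0015
arm.move_l(P(-.19,y,.05),vel=.2)
arm.move_l(P(-.14,y,.05),vel=.1)
print('stop',arm.move_l(P(-.11,y,.05),vel=.02,force_limit=20)); print(inv(arm.observe()['tool_pos']))
arm.sleep(.3)
arm.move_l(P(-.19,y,.05),vel=.15); arm.move_l(P(-.19,y,.2),vel=.2)
arm.move_l(P(0,-.002,.2),vel=.2)
arm.move_l(P(0,-.002,.13),vel=.1)
arm.sleep(.2); f0=arm.observe()['wrist_force'][2]
print('hit',arm.move_l(P(-.001,-.002,.070),vel=.03,force_limit=22)); o=arm.observe()
print(inv(o['tool_pos']),o['wrist_force'],f0,o['time'])
z=o['tool_pos'][2]
for i in range(8):
    o=arm.observe(); fz=o['wrist_force'][2]-f0; print(round(z,4),inv(o['tool_pos']).round(4),round(fz,1))
    if fz>22: break
    z-=.001; arm.move_l(P(-.001,-.002,z),vel=.02); arm.sleep(.1)
print(arm.observe()['time'])
E
```

```text
stop True
[-0.13159977 -0.00153264  0.0485664 ]
hit True
[-0.00420357 -0.0019228   0.08301291] [-2.70268677  0.39925698  8.18699555] 0.18150017973545635 18.4083
0.083 [-0.0042 -0.0019  0.083 ] 8.0
0.082 [-0.0036 -0.0019  0.0829] 10.1
0.081 [-0.0036 -0.0019  0.0826] 14.1
0.08 [-0.0036 -0.0019  0.0825] 18.6
0.079 [-0.0036 -0.0019  0.0823] 22.3
19.9
```

The paddle is against its stop: z holds at 82–83 mm while the force climbs to 22 N, and the expected stop contact is about 83 mm. I'll hold it, then withdraw and check.

```bash
python3 - <<'E'
from h import *
arm.sleep(1.5); o=arm.observe(); print(inv(o['tool_pos']),o['wrist_force'],o['time'])
arm.move_l(P(-.002,-.002,.13),vel=.05)
arm.move_l(P(-.002,-.002,.25),vel=.2)
arm.move_l(P(-.10,-.002,.30),vel=.2); arm.sleep(.3)
p,W,k=cloud('wrist','w3.png'); L=inv(W)
q=(L[...,2]>.068)&(L[...,2]<.085)&(abs(L[...,1])<.035)&(L[...,0]<-.08)&(L[...,0]>-.17)
print('plate',np.percentile(L[q],[2,50,98],axis=0))
q=(abs(L[...,0])<.018)&(abs(L[...,1]+.002)<.016)
print('paddle z',np.nanpercentile(L[q][:,2],[5,50,95]))
for n in('top','scene'):
    p,_,k=cloud(n,n+'3.png'); p0=cv2.imread(f'pics/{n}0.png')[...,::-1]
    for nm,i,j in (('blue',2,0),('red',0,2)):
        f=lambda im:(im[...,i].astype(int)-im[...,j]>50)
        r=np.zeros((400,640),bool)
        r[(slice(160,235),slice(290,420)) if n=='top' else (slice(200,280),slice(280,420))]=1
        c=lambda im:np.argwhere(f(im)&r).mean(0)
        print(n,nm,c(p0),c(p))
print(arm.observe()['time'],arm.observe()['wrist_force'])
E
```

```text
[-0.0035919  -0.00191118  0.08232437] [-14.55291672  -0.20802965  22.19830179] 21.4
plate [[-0.11708363 -0.03064447  0.06998371]
 [-0.11293834 -0.00236662  0.07510151]
 [-0.11006164  0.02594475  0.07684289]]
paddle z [0.10246694 0.10393591 0.10553397]
top blue [208.56756757 312.        ] [208.47727273 311.98863636]
top red [182.35714286 402.78571429] [nan nan]
scene blue [217.125 305.6  ] [217.03968254 305.61904762]
scene red [246.78378378 393.02702703] [242.91666667 398.08333333]
24.4667 [ 0.24705323  0.68131433 -0.12383527]<stdin>:17: RuntimeWarning: Mean of empty slice.
  ret = um.true_divide(
```

View pics/w3.png

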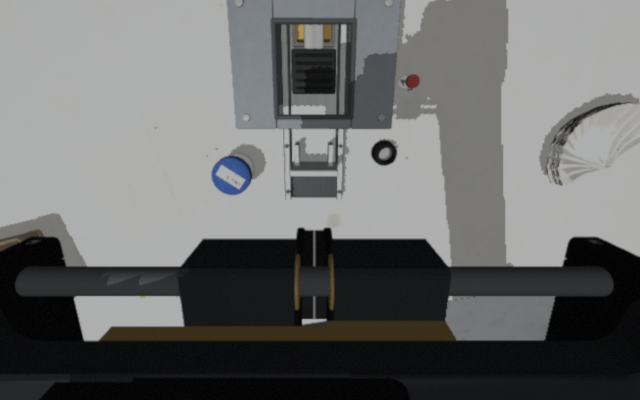

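The wrist view shows the shuttle home, with its plate at (316,166) and the paddle up at (314,71), z = 104 mm. The pot at (232,175), loupe at (384,152) and vial at (412,81) are all standing. I'm handing in.

```bash
python3 -c "
from station import arm
arm.close_job(); print(arm.observe()['time'])"
```

```text
the job is handed in; nothing more can be done
the job is handed in; nothing more can be done
```

I pushed the shuttle home, pressed the lever's paddle to its stop through the window and held it there for at least 1.5 s. I then let it rise, withdrew clear of the press and handed the job in at about 24.5 s of the 61 s.

**What the last checks showed**
- **Shuttle:** it reads home. The plate's centre measured −113 to −115 mm against the expected −116 mm. On the re-push, the fingertips stopped at the same place to within 0.4 mm.
- **Lever down:** the tip settled at 82–83 mm while the force rose to 22 N, which fits the lever's full stroke.
- **Lever up again:** the paddle face is back at 104 mm, against 103 mm at rest.
- **Loose things:** the pot did not move in either fixed view, and the loupe and vial are standing in the wrist view. I did not check the tweezers and screwdriver, but the fingertips went nowhere near them at low height.

**What failed or could not be checked**
- **Vial:** the red-colour comparison failed. The top view found no red pixels afterwards, probably because of the gripper or its shadow. The scene view's red centre shifted by about 6 px, and I put that down to brass or arm pixels in the mask without confirming it. So the vial rests on the wrist view alone.
- **Pin and block:** I did not see the pin's depth or whether the block sits level in its nest. The pin's depth is inferred from the full lever stroke.
- **Camera disagreement:** the top and wrist cameras differed by 2–3 mm across the press, which did not matter for the clearances here.

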